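# Charge the milling jar through its funnel

## Task

Pick up the steel scoop that holds the two white milling stones and pour both stones through the funnel into the glass jar beneath it. Do not touch the stones with the fingers. Then stand the empty scoop upright on the bench again, anywhere clear, and let go of it.

Things in the scene. Friction and masses are not known exactly. Their poses are not given: they have to be found in the camera images.
- scoop: Steel scoop holding the stones, 0.18 kg. Origin on underside, z up; open mouth at its -x, turned to the robot within 20 deg. Trough 54 mm wide, x -60 (mouth) to +20 (back wall), sides 36 high, floor 4 thick, slight lip at x -60, z 6. Behind it an upright grip plate 14 mm thick in y, x +20 to +54, top z 108: pinch it across y from above at x +37, z 85. Tip mouth down 50 deg to pour.
- jar: Glass jar fixed in a clamp foot, a wide steel funnel fixed in its mouth; never moves (a like jar nearby has no funnel). Origin on the bench under its axis, z up. Foot disc 116 mm wide, 10 high. Jar outside 64, inside 56 mm wide, floor z 15, rim z 95. Funnel spout inside 47 mm wide, lower end z 80; cone from z 102 to its mouth at z 157, 125 mm wide inside, 132 outside.
- stone_a: White ceramic milling stone, a stubby cylinder 18 mm in diameter and 18 mm high with rounded edges, 17 g, standing in the scoop. Origin at its centre, z along its axis.
- stone_b: The second white milling stone, just like the first, beside it in the scoop. Origin at its centre, z along its axis.
There are look-alikes about, which are no part of the job. Leave any blue or yellow look-alike of the jar alone.

How it is judged:
At the end, for the whole second after the job is handed in: Both stones lie at rest inside the jar, below the funnel's spout (centres within 30 mm of its axis and less than 65 mm above the bench); the scoop stands on the bench, at rest, within 10 degrees of upright (underside less than 8 mm above the bench) (horizontal distance between each of stone_a, stone_b and jar below 0.03 m and height (world z) of each of stone_a, stone_b below 0.065 m and linear speed of each of stone_a, stone_b, scoop below 0.03 m/s and height (world z) of scoop below 0.008 m and angle between scoop's own z axis and vertical below 0.17 rad); the robot touches nothing.
It fails at once if a finger touches a stone (contact force between the fingers and stone_a above 0.3 N or contact force between the fingers and stone_b above 0.3 N).
It also fails if it takes over 61 s, if anything falls off the work surface, if the arm or the gripper's body presses on something with over 40 N, if the wrist force passes 120 N, or if a joint passes its speed limit or range.

## Robot

A 6-joint arm with a two-finger parallel gripper is mounted at the origin on the work surface. World frame = base frame: x ahead of the robot, y to its left, z up, the work surface at z = 0. Lengths are in m, angles in rad, forces in N, time in s.
With the tool pointing down it reaches from about 0.425 to 0.95 m from the base axis. Payload 14.7 kg.
Tool frame: the origin (TCP) lies at the very end of the fingers, on their centre line; the grasp point (between the pads) lies env.grip_depth behind it (env.grip_depth is the distance from the TCP to the grasp point, in m); z points along the fingers, y is the line along which they close (so a half turn about z gives the same grasp; the last joint's range is limited). The gripper opens to 85 mm and grips with 20 to 120 N. Pads are 22 mm wide; open, the fingers measure 114 mm over their backs; the gripper's body (76 mm by 85 mm) begins 54 mm behind the grasp point. The pads swing forward as they close: fully open they stand 13 mm farther back than shut.
Start: joints at [-1.278, 0.48, 1.596, -0, 1.065, -0.047], TCP at [0.217, -0.613, 0.231] pointing down, gripper open.
Joint ranges: [-2.75, 2.75], [-0.82, 2.05], [0.23, 2.67], [-1.56, 4.7], [0.09, 2.69], [-2.92, 2.92]. Speed limits (rad/s): [1.89, 1.89, 2.39, 3.01, 3.01, 3.01].

## Interface

Orientations are given as [roll, pitch, yaw] about the fixed x, y, z axes, in that order (R = Rz(yaw) Ry(pitch) Rx(roll)).
In Python, from workcell import env gives the robot as it stands.
- The arm moves only by the tool apply_moves, never from a script. Its argument "moves" is a list of rows, each a list of 3 entries, a list of its own where there are three numbers: the shift along the tool's x, y, z in units of 0.05 m (1.0 is 0.05 m), then the turn, a rotation vector about the tool's x, y, z in units of 0.15 rad (1.0 is 0.15 rad), then the closure, from 0 (fully open) to 1 (shut). In form: [[[tx, ty, tz], [wx, wy, wz], gripper], ...]. A call has 1 to 20 rows; each row shifts and turns the commanded pose from where the row before left it, along the tool's axes as they then stand; what a row does not reach is not made up. A row lasts 1/10 s, in which the tool goes at most 50 mm and 8.59 degrees, less where a joint would pass 70% of its speed; a pose out of reach is approached as far as the arm can. A call with a number of a shift or a turn outside -1 to 1 is refused whole. A call with a gripper value outside its range is refused whole. The fingers move at their own pace and stop on an object; the grip force is fixed at half the most. Time passes only in rows, so rows that do not move let the fingers close. It gives the time, the measured TCP pose, the force, the opening and the grip force at its end, in the units of the state.
- env.state(): the state, without advancing time (a new reading comes with each control period).
- env.camera(name): name is "scene" or "side" or "wrist"; returns the picture (384x512x3 uint8, blue, green, red); there is no depth.
- env.camera_params(name): a dict with "fx", "fy", "cx", "cy" (pixels), "pose" (4x4, takes a point from camera to world coordinates); the wrist camera has in their place "tool_from_camera" (4x4, takes a point from camera to tool coordinates, whose origin is the TCP and whose axes are the flange's). Camera axes: x right, y up, looking along -z (the intrinsics and any distortion apply to the point x, -y, -z); pixel columns grow to the right and rows downward; lengths in m; the calibration is good to about 2 mm. A picture is of the moment at which its call begins: read the wrist's pose just before it. camera_params takes no time and is no camera call.
- env.sign_off(): hands the job in; it is judged then, once.
The state is a dict: "t": time; "joints": joint angles; "qd": joint speeds; "joint_torque": joint torques, N m; "tcp_pos": TCP position; "eef_rot": TCP orientation; "force": force on the tool from outside, world axes, zero at the start; "ft_torque": the same for the moment, N m; "opening": opening from 0.0 (shut) to 1.0 (fully open); "gripper_force": force on a finger pad.
Only numpy, scipy, OpenCV 4.12 (cv2) and the standard library are available. Lean on these libraries where they do the work, as an engineer would, in place of code of your own. Each camera call takes 0.05 s, during which the arm holds its last target. There are 200 camera calls.

## Working session

There is one attempt and no reset: what is moved stays moved. The work goes in short steps, Python scripts to look and compute and a tool call to move; the robot and the scene stay as the last step left them, time stands still between calls to the robot, and variables do not carry over. Pictures are saved under pics/ and viewed, at most 10 in all, crops included, and the job is handed in when it is done.

Besides the shell and the picture viewer there is one more tool, called after ">>>" as name(argument=value, ...), one argument or row to a line, values as JSON. apply_moves: Moves the arm, as the interface text tells. Its arguments: {"type":"object","properties":{"moves":{"type":"array"}},"required":["moves"]}

```bash
mkdir -p pics; ls; python3 - <<'E'
from workcell import env
import cv2,numpy as np
np.set_printoptions(precision=4,suppress=True)
for n in("scene","side"):
    cv2.imwrite(f"pics/{n}0.png",env.camera(n))
for n in("scene","side","wrist"): print(n,env.camera_params(n))
print(env.grip_depth,env.state())
E
```

```text
pics
scene {'fx': 466.37637382386436, 'fy': 466.37637382386436, 'cx': 250.1587505953243, 'cy': 194.8588826119465, 'pose': array([[ 0.1661, -0.7387,  0.6533,  1.5827],
       [ 0.9861,  0.1272, -0.1069, -0.0857],
       [-0.0041,  0.6619,  0.7496,  1.2037],
       [ 0.    ,  0.    ,  0.    ,  1.    ]])}
side {'fx': 355.1227096573472, 'fy': 355.1227096573472, 'cx': 252.17291193930544, 'cy': 188.5967526541605, 'pose': array([[-0.9088,  0.2965, -0.2936,  0.2489],
       [-0.4173, -0.6402,  0.645 ,  0.7732],
       [ 0.0033,  0.7087,  0.7055,  0.7958],
       [ 0.    ,  0.    ,  0.    ,  1.    ]])}
wrist {'fx': 294.5992804055983, 'fy': 294.5992804055983, 'cx': 255.92301632872972, 'cy': 192.65409923721478, 'tool_from_camera': array([[-0.0015,  0.9508,  0.3099,  0.0789],
       [ 1.    ,  0.0012,  0.0012, -0.0013],
       [ 0.0008,  0.3099, -0.9508, -0.1432],
       [ 0.    ,  0.    ,  0.    ,  1.    ]])}
0.0187 {'t': 0.1, 'joints': array([-1.2776,  0.4808,  1.5968,  0.    ,  1.0651, -0.0466]), 'qd': array([-0.0011, -0.0025, -0.0021, -0.0004,  0.0007,  0.0021]), 'joint_torque': array([  0.0018, -95.225 , -43.104 ,  -0.    ,   0.0052,  -0.    ]), 'tcp_pos': array([ 0.2166, -0.6125,  0.2307]), 'eef_rot': array([-3.1405, -0.0001,  0.3398]), 'force': array([0.5644, 1.1476, 0.0349]), 'ft_torque': array([-0.0162, -0.016 ,  0.0188]), 'gripper_force': 0.0, 'opening': 0.9970366706588563}
```

View pics/scene0.png

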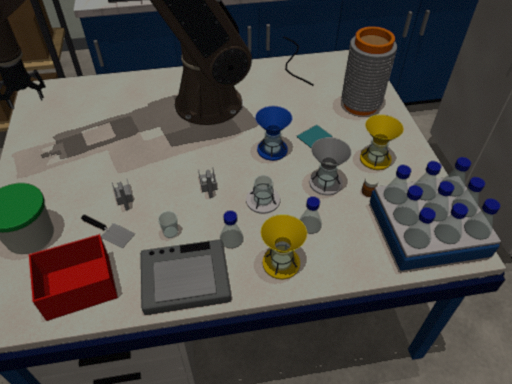

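View pics/side0.png

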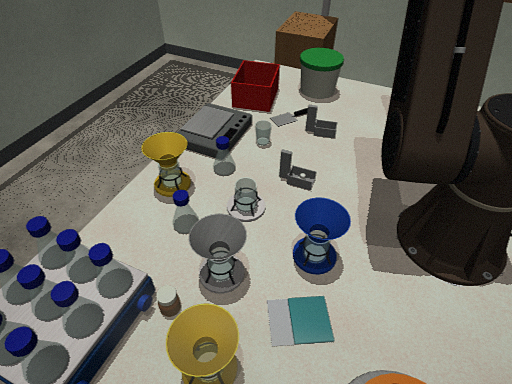

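The scene shows two steel scoops, at scene pixels (122,192) and (207,180), which in the side view are (320,125) and (297,172). The funnelled jar is the grey one at scene (329,165), side (218,250). The other jars are blue (272,132), two yellow ones (380,140) and (283,243), and one with no funnel (263,192). Next I'll check which scoop holds the white stones.

```bash
python3 - <<'E'
import cv2,numpy as np
s=cv2.imread("pics/scene0.png");d=cv2.imread("pics/side0.png")
c=lambda im,x,y:cv2.resize(im[y-24:y+24,x-32:x+32],(400,300),interpolation=cv2.INTER_CUBIC)
cv2.imwrite("pics/crops.png",np.vstack([np.hstack([c(s,122,192),c(s,207,180)]),np.hstack([c(d,320,122),c(d,297,170)])]))
E
```

```text
(no output)
```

View pics/crops.png

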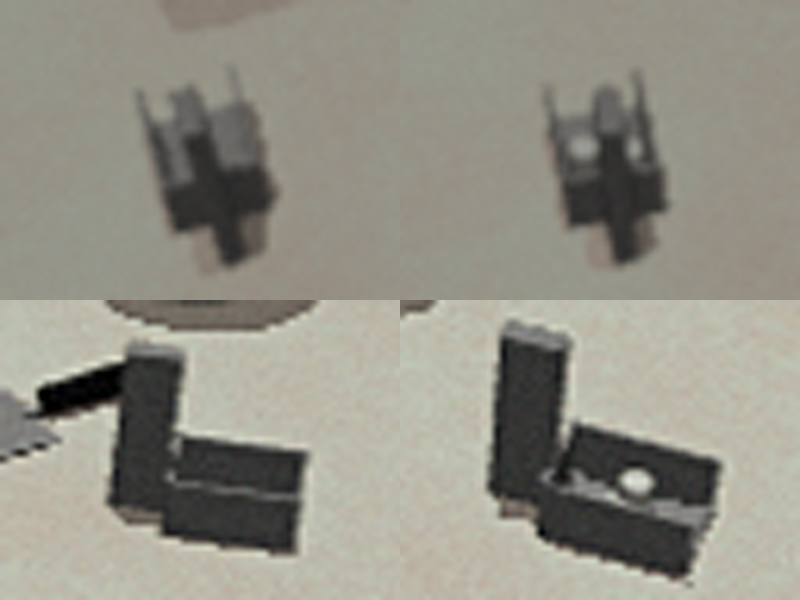

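The scoop at scene (207,180), side (297,172), holds the white stones, and the other is empty. I'll use that scoop and the grey-funnel jar. Next is a coarse location for both.

```bash
cat > h.py <<'E'
from workcell import env
import numpy as np, cv2
from scipy.spatial.transform import Rotation as R
np.set_printoptions(precision=4,suppress=True)
def tool():
    s=env.state(); T=np.eye(4); T[:3,:3]=R.from_euler('xyz',s['eef_rot']).as_matrix(); T[:3,3]=s['tcp_pos']; return T
def ray(n,uv,T=None):
    p=env.camera_params(n); P=p['pose'] if n!='wrist' else T@p['tool_from_camera']
    d=P[:3,:3]@np.array([(uv[0]-p['cx'])/p['fx'],-(uv[1]-p['cy'])/p['fy'],-1]); return P[:3,3],d
def plane(n,uv,z,T=None):
    o,d=ray(n,uv,T); return o+d*(z-o[2])/d[2]
def tri(o1,d1,o2,d2):
    t=np.linalg.lstsq(np.c_[d1,-d2],o2-o1,rcond=None)[0]; a=o1+d1*t[0];b=o2+d2*t[1]; return (a+b)/2,np.linalg.norm(a-b)
def proj(n,X,T=None):
    p=env.camera_params(n); P=p['pose'] if n!='wrist' else T@p['tool_from_camera']
    c=np.linalg.inv(P)@np.r_[X,1]; return np.array([p['cx']+p['fx']*c[0]/-c[2],p['cy']-p['fy']*c[1]/-c[2]])
E
python3 - <<'E'
from h import *
print(plane("scene",(208.3,173.6),.108),plane("side",(286.9,151.3),.108))
f=lambda x,y:(175+(x-400)/6.25,156+y/6.25)
for q in((547,83),(636,72)): print(plane("scene",f(*q),.036))
# funnel rim by ellipse of grey
print(plane("scene",(330,155),.157),plane("side",(218,237),.157))
E
```

```text
[ 0.5132 -0.0488  0.108 ] [ 0.5061 -0.0479  0.108 ]
[ 0.4161 -0.078   0.036 ]
[ 0.4159 -0.0277  0.036 ]
[0.5447 0.3468 0.157 ] [0.5201 0.3612 0.157 ]
```

>>> apply_moves(
  moves=[
    [[0.57, -0.54, 0], [0, 0, 0], 0],
    [[0.57, -0.54, 0], [0, 0, 0], 0],
    [[0.57, -0.54, 0], [0, 0, 0], 0],
    [[0.57, -0.54, 0], [0, 0, 0], 0],
    [[0.57, -0.54, 0], [0, 0, 0], 0],
    [[0.57, -0.54, 0], [0, 0, 0], 0],
    [[0.57, -0.54, 0], [0, 0, 0], 0],
    [[0.57, -0.54, 0], [0, 0, 0], 0],
    [[0.57, -0.54, 0], [0, 0, 0], 0],
    [[0.57, -0.54, 0], [0, 0, 0], 0],
    [[0.57, -0.54, 0], [0, 0, 0], 0],
    [[0.57, -0.54, 0], [0, 0, 0], 0],
    [[0.57, -0.54, 0], [0, 0, 0], 0],
    [[0.57, -0.54, 0], [0, 0, 0], 0],
    [[0.57, -0.54, 0], [0, 0, 0], 0],
    [[0.57, -0.54, 0], [0, 0, 0], 0],
  ],
)

```text
t: 1.7
tcp_pos: [0.503, -0.0519, 0.2312]
eef_rot: [-3.141, 0.0, 0.34]
force: [0.6, -0.2, -0.6]
opening: 1.005
gripper_force: 0.0
```

>>> apply_moves(
  moves=[
    [[0, 0, 0], [0, 0, -1], 0],
    [[0, 0, 0], [0, 0, -1], 0],
    [[0, 0, 0], [0, 0, -1], 0],
    [[0, 0, 0], [0, 0, -1], 0],
    [[0, 0, 0], [0, 0, -1], 0],
    [[0, 0, 0], [0, 0, -1], 0],
    [[0, 0, 0], [0, 0, -1], 0],
    [[0, 0, 0], [0, 0, -1], 0],
    [[0, 0, 0], [0, 0, -1], 0],
    [[0, 0, 0], [0, 0, -1], 0],
    [[0, 0, 0], [0, 0, -1], 0],
    [[0, 0, 0], [0, 0, -1], 0],
    [[0, 0, 0], [0, 0, -1], 0],
    [[0, 0, 0], [0, 0, -1], 0],
    [[0, 0, 0], [0, 0, -1], 0],
    [[0, 0, 0], [0, 0, -1], 0],
    [[0, 0, 0], [0, 0, -1], 0],
    [[0, 0, 0], [0, 0, -1], 0],
    [[0, 0, 0], [0, 0, -1], 0],
    [[0, 0, 0], [0, 0, 0], 0],
  ],
)

```text
t: 3.7
tcp_pos: [0.5024, -0.0535, 0.2311]
eef_rot: [3.141, -0.0, -3.09]
force: [-0.2, -0.3, -0.5]
opening: 1.002
gripper_force: 0.0
```

```bash
python3 - <<'E'
from h import *
T=tool(); im=env.camera("wrist"); cv2.imwrite("pics/w1.png",im); np.save("w1.npy",T)
s=env.state();print(s['tcp_pos'],s['eef_rot'],s['joints'])
E
```

```text
[ 0.5025 -0.0535  0.2312] [ 3.1415 -0.0004 -3.0966] [-0.1661  0.279   1.9223  0.      0.9406 -1.7819]
```

View pics/w1.png

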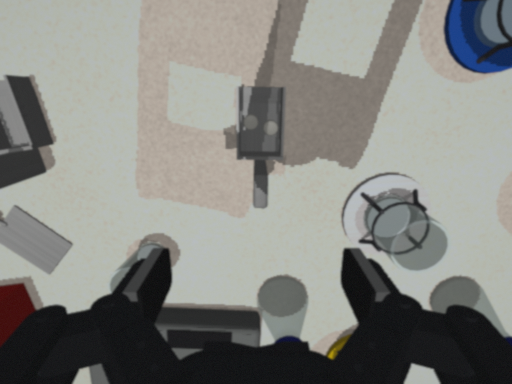

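```bash
python3 - <<'E'
from h import *
T=np.load("w1.npy"); im=cv2.imread("pics/w1.png")
cv2.imwrite("pics/w1c.png",cv2.resize(im[70:220,215:310],None,fx=3.9,fy=3.9,interpolation=cv2.INTER_CUBIC))
for uv in((260,185),(260,199)): print(plane("wrist",uv,.108,T))
print(plane("wrist",(240,88),.036,T),plane("wrist",(283,88),.036,T),plane("wrist",(238,157),.036,T),plane("wrist",(283,157),.036,T))
# funnel masks: scene & side: print grey blob stats
for n,(x0,y0,x1,y1) in dict(scene=(300,135,365,205),side=(180,210,260,300)).items():
    c=cv2.imread(f"pics/{n}0.png")[y0:y1,x0:x1]; cv2.imwrite(f"pics/f_{n}.png",cv2.resize(c,(390,int(390*(y1-y0)/(x1-x0))),interpolation=cv2.INTER_CUBIC))
a=cv2.imread("pics/f_scene.png");b=cv2.imread("pics/f_side.png");w=cv2.imread("pics/w1c.png")
H=np.zeros((600,800,3),np.uint8)
a=cv2.resize(a,(260,280));b=cv2.resize(b,(260,292));w=w[:585,:370]
H[:280,:260]=a;H[290:582,:260]=b;H[:w.shape[0],280:280+w.shape[1]]=w
cv2.imwrite("pics/m1.png",H)
E
```

```text
[ 0.5008 -0.0486  0.108 ]
[ 0.5147 -0.0478  0.108 ]
[ 0.4138 -0.0739  0.036 ] [ 0.4114 -0.0275  0.036 ] [ 0.4894 -0.0738  0.036 ] [ 0.4868 -0.0216  0.036 ]
```

View pics/m1.png

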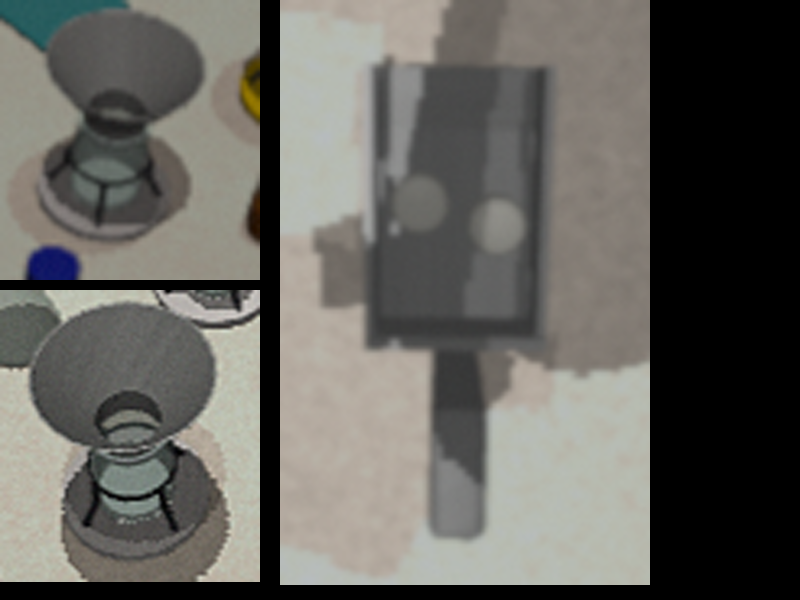

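```bash
python3 - <<'E'
from h import *
T=np.load("w1.npy")
f=lambda x,y:(215+(x-280)/3.9,70+y/3.9)
for q,z in(((458,475),.108),((459,410),.108),((458,540),.108),((458.5,62),.036),((457.5,345),.036),((420,203),.022),((498,226),.022)): print(q,plane("wrist",f(*q),z,T))
A=(331.2,151.5);B=(217.7,236.2)
print(plane("scene",A,.157),plane("side",B,.157),tri(*ray("scene",A),*ray("side",B)))
# jar foot ellipse: side x62..222,y~447..555 ; scene foot x38..170,y130..238
print(plane("scene",(300+104/4,135+186/4),.01),plane("side",(180+143/3.25,210+(498-290)/3.25),.01))
E
```

```text
(458, 475) [ 0.5075 -0.0476  0.108 ]
(459, 410) [ 0.4912 -0.0482  0.108 ]
(458, 540) [ 0.5244 -0.0467  0.108 ]
(458.5, 62) [ 0.4105 -0.0516  0.036 ]
(457.5, 345) [ 0.4898 -0.0475  0.036 ]
(420, 203) [ 0.4502 -0.0607  0.022 ]
(498, 226) [ 0.4558 -0.037   0.022 ]
[0.5294 0.3552 0.157 ] [0.5218 0.3595 0.157 ] (array([0.5241, 0.3569, 0.1522]), np.float64(0.0010558082720467825))
[0.5259 0.3566 0.01  ] [0.5129 0.3626 0.01  ]
```

>>> apply_moves(
  moves=[
    [[-0.1, 0.12, 0.3], [0, 0, 0], 0],
    [[0, 0, 0.3], [0, 0, 0], 0],
    [[0, 0, 0.3], [0, 0, 0], 0],
    [[0, 0, 0.3], [0, 0, 0], 0],
    [[0, 0, 0.3], [0, 0, 0], 0],
    [[0, 0, 0.3], [0, 0, 0], 0],
    [[0, 0, 0.3], [0, 0, 0], 0],
    [[0, 0, 0.3], [0, 0, 0], 0],
    [[0, 0, 0.3], [0, 0, 0], 0],
    [[0, 0, 0.3], [0, 0, 0], 0],
    [[0, 0, 0.3], [0, 0, 0], 0],
    [[0, 0, 0], [0, 0, 0], 0],
    [[0, 0, 0], [0, 0, 0], 0.3],
    [[0, 0, 0], [0, 0, 0], 0.5],
    [[0, 0, 0], [0, 0, 0], 0.6],
    [[0, 0, 0], [0, 0, 0], 0.7],
  ],
)

```text
t: 5.35
tcp_pos: [0.5076, -0.0473, 0.0669]
eef_rot: [-3.141, 0.001, -3.094]
force: [0.0, -0.3, -0.4]
opening: 0.333
gripper_force: 0.0
```

>>> apply_moves(
  moves=[
    [[0, 0, 0], [0, 0, 0], 0.75],
    [[0, 0, 0], [0, 0, 0], 0.8],
    [[0, 0, 0], [0, 0, 0], 0.85],
    [[0, 0, 0], [0, 0, 0], 0.9],
    [[0, 0, 0], [0, 0, 0], 1],
    [[0, 0, 0], [0, 0, 0], 1],
    [[0, 0, 0], [0, 0, 0], 1],
    [[0, 0, 0], [0, 0, 0], 1],
    [[0, 0, 0], [0, 0, 0], 1],
  ],
)

```text
t: 6.25
tcp_pos: [0.5074, -0.0474, 0.0664]
eef_rot: [-3.142, 0.0, -3.093]
force: [0.8, -1.0, 3.5]
opening: 0.156
gripper_force: 58.4
```

>>> apply_moves(
  moves=[
    [[0, 0, -0.1], [0, 0, 0], 1],
    [[0, 0, -0.25], [0, 0, 0], 1],
    [[0, 0, -0.4], [0, 0, 0], 1],
    [[0, 0, -0.4], [0, 0, 0], 1],
    [[0, 0, -0.4], [0, 0, 0], 1],
    [[0, 0, -0.4], [0, 0, 0], 1],
    [[0, 0, -0.4], [0, 0, 0], 1],
    [[0, 0, -0.4], [0, 0, 0], 1],
    [[0, 0, -0.4], [0, 0, 0], 1],
    [[0, 0, -0.25], [0, 0, 0], 1],
    [[0, 0, -0.1], [0, 0, 0], 1],
    [[0, 0, 0], [0, 0, 0], 1],
  ],
)

```text
t: 7.45
tcp_pos: [0.5074, -0.0473, 0.2418]
eef_rot: [-3.141, 0.001, -3.093]
force: [-0.9, -0.1, -2.2]
opening: 0.154
gripper_force: 58.6
```

>>> apply_moves(
  moves=[
    [[-0.05, 0.15, 0], [0, 0, 0], 1],
    [[-0.09, 0.3, 0], [0, 0, 0], 1],
    [[-0.14, 0.45, 0], [0, 0, 0], 1],
    [[-0.19, 0.62, 0], [0, 0, 0], 1],
    [[-0.19, 0.62, 0], [0, 0, 0], 1],
    [[-0.19, 0.62, 0], [0, 0, 0], 1],
    [[-0.19, 0.62, 0], [0, 0, 0], 1],
    [[-0.19, 0.62, 0], [0, 0, 0], 1],
    [[-0.19, 0.62, 0], [0, 0, 0], 1],
    [[-0.19, 0.62, 0], [0, 0, 0], 1],
    [[-0.14, 0.45, 0], [0, 0, 0], 1],
    [[-0.09, 0.3, 0], [0, 0, 0], 1],
    [[-0.05, 0.15, 0], [0, 0, 0], 1],
    [[0, 0, 0], [0, 0, 0], 1],
  ],
)

```text
t: 8.85
tcp_pos: [0.5867, 0.2643, 0.2406]
eef_rot: [-3.141, -0.001, -3.093]
force: [-0.9, 0.3, -2.5]
opening: 0.154
gripper_force: 58.7
```

>>> apply_moves(
  moves=[
    [[0, 0, 0], [0, 0, 0.3], 1],
    [[0, 0, 0], [0, 0, 0.5], 1],
    [[0, 0, 0], [0, 0, 0.6], 1],
    [[0, 0, 0], [0, 0, 0.6], 1],
    [[0, 0, 0], [0, 0, 0.6], 1],
    [[0, 0, 0], [0, 0, 0.6], 1],
    [[0, 0, 0], [0, 0, 0.6], 1],
    [[0, 0, 0], [0, 0, 0.6], 1],
    [[0, 0, 0], [0, 0, 0.6], 1],
    [[0, 0, 0], [0, 0, 0.6], 1],
    [[0, 0, 0], [0, 0, 0.6], 1],
    [[0, 0, 0], [0, 0, 0.5], 1],
    [[0, 0, 0], [0, 0, 0.3], 1],
    [[0, 0, 0], [0, 0, 0], 1],
    [[0, 0, 0], [0, 0, 0], 1],
  ],
)

```text
t: 10.35
tcp_pos: [0.5868, 0.263, 0.2413]
eef_rot: [-3.141, 0.0, 2.14]
force: [0.0, 0.2, -1.8]
opening: 0.156
gripper_force: 58.7
```

```bash
python3 - <<'E'
from h import *
T=tool(); im=env.camera("wrist"); np.save("w2.npy",T)
s=env.state();print(s['tcp_pos'],s['eef_rot'],s['joints'],s['gripper_force'])
d=env.camera("side")[90:290,130:400]
H=np.zeros((600,512,3),np.uint8); H[:384]=im; H[384:584,:270]=d
cv2.imwrite("pics/w2.png",H)
E
```

```text
[0.5868 0.2632 0.2413] [-3.1413  0.      2.1406] [ 0.3746  0.4615  1.6018 -0.0001  1.0785 -0.1952] 58.69239091873169
```

View pics/w2.png

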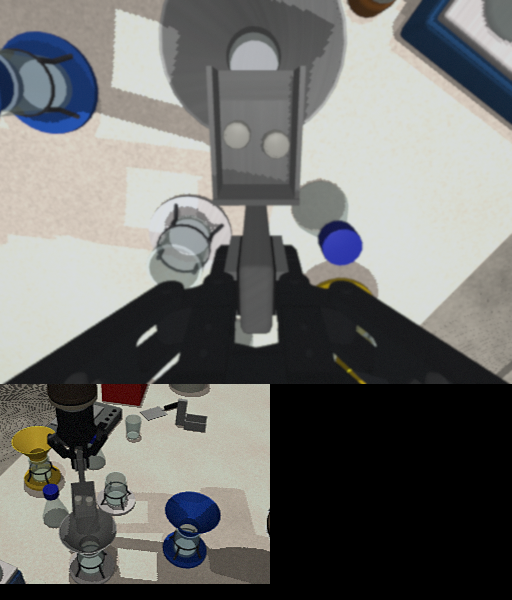

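Both stones are still in the scoop at (237,135) and (275,145). The mouth, at column 256, lines up with the funnel centre at column 253 and the spout at (253,52). I'll check the axis numerically.

```bash
python3 - <<'E'
from h import *
T=np.load("w2.npy")
print(plane("wrist",(253,52),.102,T), proj("wrist",(.525,.357,.157),T), plane("wrist",(160,38),.157,T),plane("wrist",(346,38),.157,T))
y=T[:3,0]; print(y, T[:3,3]+.097*y-[0,0,.06])
E
```

```text
[0.5207 0.361  0.102 ] [254.2731  49.5183] [0.466  0.3279 0.157 ] [0.5747 0.3974 0.157 ]
[-0.5394  0.8421 -0.0001] [0.5345 0.3447 0.1813]
```

>>> apply_moves(
  moves=[
    [[0, 0, 0.1], [0, 0, 0], 1],
    [[0, 0, 0.1], [0, 0, 0], 1],
    [[0.06, 0, -0.1], [0, -0.33, 0], 1],
    [[0.06, 0, -0.1], [0, -0.33, 0], 1],
    [[0.06, 0, -0.1], [0, -0.33, 0], 1],
    [[0.06, 0, -0.1], [0, -0.33, 0], 1],
    [[0.06, 0, -0.1], [0, -0.33, 0], 1],
    [[0.06, 0, -0.1], [0, -0.33, 0], 1],
    [[0.06, 0, -0.1], [0, -0.33, 0], 1],
    [[0.06, 0, -0.1], [0, -0.33, 0], 1],
    [[0.06, 0, -0.1], [0, -0.33, 0], 1],
    [[0.06, 0, -0.1], [0, -0.33, 0], 1],
    [[0.06, 0, -0.1], [0, -0.33, 0], 1],
    [[0.06, 0, -0.1], [0, -0.33, 0], 1],
    [[0.06, 0, -0.1], [0, -0.33, 0], 1],
    [[0.06, 0, -0.1], [0, -0.33, 0], 1],
    [[0.06, 0, -0.1], [0, -0.33, 0], 1],
    [[0.06, 0, -0.1], [0, -0.33, 0], 1],
    [[0.06, 0, -0.1], [0, -0.33, 0], 1],
    [[0.06, 0, -0.1], [0, -0.33, 0], 1],
  ],
)

```text
t: 12.45
tcp_pos: [0.5418, 0.3345, 0.2889]
eef_rot: [-3.141, 0.892, 2.141]
force: [-0.8, -0.2, -1.7]
opening: 0.152
gripper_force: 59.2
```

>>> apply_moves(
  moves=[
    [[0, 0, 0], [0, 0, 0], 1],
    [[0, 0, 0], [0, 0, 0], 1],
    [[0, 0, 0], [0, 0, 0], 1],
    [[0, 0, 0], [0, 0, 0], 1],
    [[0, 0, 0], [0, 0, 0], 1],
  ],
)

```text
t: 12.95
tcp_pos: [0.5423, 0.3336, 0.2898]
eef_rot: [3.141, 0.89, 2.138]
force: [0.2, 0.6, -1.9]
opening: 0.156
gripper_force: 59.1
```

```bash
python3 - <<'E'
from h import *
T=tool(); im=env.camera("wrist"); np.save("w3.npy",T)
s=env.state();print(s['tcp_pos'],s['eef_rot'],s['joints'],s['gripper_force'],s['opening'])
d=cv2.resize(env.camera("side")[190:300,160:280],(360,330),interpolation=cv2.INTER_CUBIC)
e=cv2.resize(env.camera("scene")[100:210,270:390],(360,330),interpolation=cv2.INTER_CUBIC)
H=np.zeros((600,720,3),np.uint8); H[:270]=np.hstack([cv2.resize(im,(360,270)),np.zeros((270,360,3),np.uint8)]); H[270:]=np.hstack([d,e])
cv2.imwrite("pics/w3.png",H)
E
```

```text
[0.5423 0.3337 0.2898] [3.1407 0.8904 2.1385] [ 0.9369  0.6195  1.5567 -0.8203  1.4424  0.687 ] 59.09415543079376 0.15683677764068402
```

View pics/w3.png

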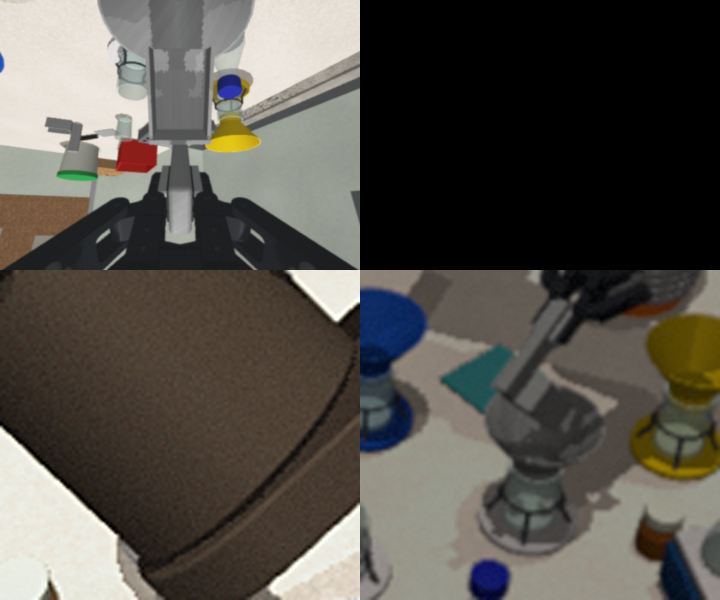

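The scoop is empty at 51° of tilt. I'll tilt it back, retreat, and check the jar.

>>> apply_moves(
  moves=[
    [[-0.11, 0, 0.19], [0, 0.66, 0], 1],
    [[-0.11, 0, 0.19], [0, 0.66, 0], 1],
    [[-0.11, 0, 0.19], [0, 0.66, 0], 1],
    [[-0.11, 0, 0.19], [0, 0.66, 0], 1],
    [[-0.11, 0, 0.19], [0, 0.66, 0], 1],
    [[-0.11, 0, 0.19], [0, 0.66, 0], 1],
    [[-0.11, 0, 0.19], [0, 0.66, 0], 1],
    [[-0.11, 0, 0.19], [0, 0.66, 0], 1],
    [[-0.11, 0, 0.19], [0, 0.66, 0], 1],
    [[-0.3, 0, -0.2], [0, 0, 0], 1],
    [[-0.3, 0, -0.2], [0, 0, 0], 1],
    [[-0.2, 0, 0], [0, 0, 0], 1],
    [[0, 0, 0], [0, 0, 0], 1],
  ],
)

```text
t: 14.4
tcp_pos: [0.6083, 0.2312, 0.2603]
eef_rot: [3.14, 0.002, 2.14]
force: [-0.7, 0.7, -1.6]
opening: 0.158
gripper_force: 59.2
```

```bash
python3 - <<'E'
from h import *
T=tool(); im=env.camera("wrist"); np.save("w4.npy",T)
s=env.state();print(s['tcp_pos'],s['eef_rot'],s['joints'])
d=cv2.resize(env.camera("side")[190:300,160:280],(400,320),interpolation=cv2.INTER_CUBIC)
e=cv2.resize(env.camera("scene")[120:210,280:380],(400,320),interpolation=cv2.INTER_CUBIC)
w=np.hstack([cv2.resize(im,(373,280)),cv2.resize(im[0:140,160:350],(427,280))])
cv2.imwrite("pics/w4.png",np.vstack([w,np.hstack([d,e])]))
E
```

```text
[0.6075 0.2319 0.2598] [3.1412 0.0012 2.14  ] [ 0.3186  0.4552  1.564  -0.0012  1.1217 -0.25  ]
```

View pics/w4.png

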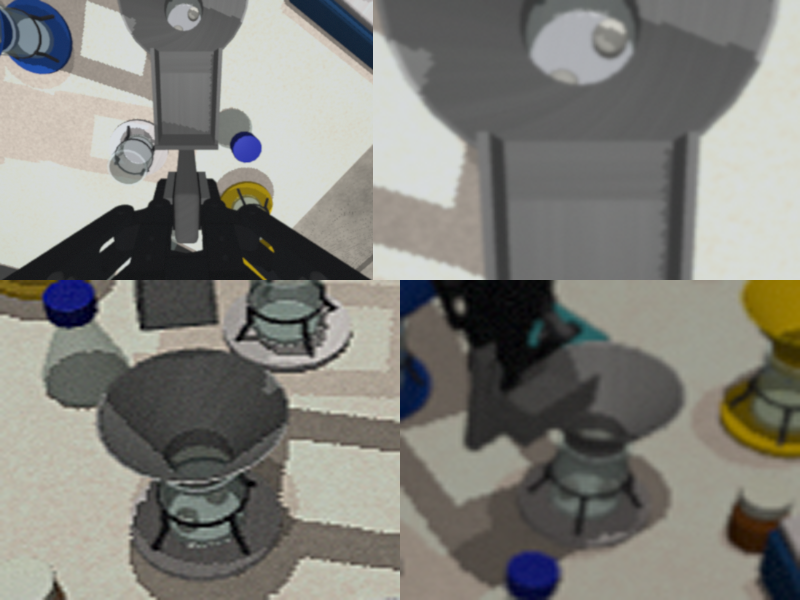

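Both stones show inside the jar through the spout, in the enlarged view at (609,35) and (565,75), and the scoop is empty. Now I'll return the scoop to its original clear spot.

>>> apply_moves(
  moves=[
    [[0, 0, 0], [0, 0, -0.58], 1],
    [[0, 0, 0], [0, 0, -0.58], 1],
    [[0, 0, 0], [0, 0, -0.58], 1],
    [[0, 0, 0], [0, 0, -0.58], 1],
    [[0, 0, 0], [0, 0, -0.58], 1],
    [[0, 0, 0], [0, 0, -0.58], 1],
    [[0, 0, 0], [0, 0, -0.58], 1],
    [[0, 0, 0], [0, 0, -0.58], 1],
    [[0, 0, 0], [0, 0, -0.58], 1],
    [[0, 0, 0], [0, 0, -0.58], 1],
    [[0, 0, 0], [0, 0, -0.58], 1],
    [[0, 0, 0], [0, 0, -0.58], 1],
    [[0, 0, 0], [0, 0, 0], 1],
  ],
)

```text
t: 15.85
tcp_pos: [0.6069, 0.2325, 0.2591]
eef_rot: [-3.141, -0.0, -3.097]
force: [1.4, -0.1, -3.0]
opening: 0.157
gripper_force: 59.0
```

>>> apply_moves(
  moves=[
    [[0.175, -0.42, 0], [0, 0, 0], 1],
    [[0.175, -0.42, 0], [0, 0, 0], 1],
    [[0.175, -0.42, 0], [0, 0, 0], 1],
    [[0.175, -0.42, 0], [0, 0, 0], 1],
    [[0.175, -0.42, 0], [0, 0, 0], 1],
    [[0.175, -0.42, 0], [0, 0, 0], 1],
    [[0.175, -0.42, 0], [0, 0, 0], 1],
    [[0.175, -0.42, 0], [0, 0, 0], 1],
    [[0.175, -0.42, 0], [0, 0, 0], 1],
    [[0.175, -0.42, 0], [0, 0, 0], 1],
    [[0.175, -0.42, 0], [0, 0, 0], 1],
    [[0.175, -0.42, 0], [0, 0, 0], 1],
    [[0.175, -0.42, 0], [0, 0, 0], 1],
    [[0, 0, 0], [0, 0, 0], 1],
  ],
)

```text
t: 17.25
tcp_pos: [0.5045, -0.0472, 0.2594]
eef_rot: [-3.141, -0.0, -3.103]
force: [-0.1, 0.7, -2.1]
opening: 0.154
gripper_force: 59.2
```

>>> apply_moves(
  moves=[
    [[0, 0, 0.4], [0, 0, 0], 1],
    [[0, 0, 0.4], [0, 0, 0], 1],
    [[0, 0, 0.4], [0, 0, 0], 1],
    [[0, 0, 0.4], [0, 0, 0], 1],
    [[0, 0, 0.4], [0, 0, 0], 1],
    [[0, 0, 0.4], [0, 0, 0], 1],
    [[0, 0, 0.4], [0, 0, 0], 1],
    [[0, 0, 0.4], [0, 0, 0], 1],
    [[0, 0, 0.2], [0, 0, 0], 1],
    [[0, 0, 0.1], [0, 0, 0], 1],
    [[0, 0, 0.1], [0, 0, 0], 1],
    [[0, 0, 0], [0, 0, 0], 1],
    [[0, 0, 0], [0, 0, 0], 1],
  ],
)

```text
t: 18.55
tcp_pos: [0.5057, -0.0459, 0.0799]
eef_rot: [-3.141, 0.001, -3.1]
force: [0.0, -0.6, -2.4]
opening: 0.156
gripper_force: 59.2
```

>>> apply_moves(
  moves=[
    [[0, 0, 0.1], [0, 0, 0], 1],
    [[0, 0, 0.08], [0, 0, 0], 1],
    [[0, 0, 0.04], [0, 0, 0], 1],
    [[0, 0, 0.03], [0, 0, 0], 1],
    [[0, 0, 0], [0, 0, 0], 1],
    [[0, 0, 0], [0, 0, 0], 1],
  ],
)

```text
t: 19.15
tcp_pos: [0.5053, -0.0459, 0.0669]
eef_rot: [3.142, -0.0, -3.099]
force: [0.2, 0.4, -1.9]
opening: 0.156
gripper_force: 59.2
```

>>> apply_moves(
  moves=[
    [[0, 0, 0.02], [0, 0, 0], 1],
    [[0, 0, 0], [0, 0, 0], 1],
    [[0, 0, 0], [0, 0, 0], 1],
  ],
)

```text
t: 19.45
tcp_pos: [0.5057, -0.0459, 0.0664]
eef_rot: [-3.141, 0.001, -3.099]
force: [-1.3, -0.6, 7.0]
opening: 0.154
gripper_force: 60.7
```

Contact is felt at the original height (+7 N). Releasing gently, then going straight up.

>>> apply_moves(
  moves=[
    [[0, 0, 0], [0, 0, 0], 0.8],
    [[0, 0, 0], [0, 0, 0], 0.7],
    [[0, 0, 0], [0, 0, 0], 0.5],
    [[0, 0, 0], [0, 0, 0], 0.2],
    [[0, 0, 0], [0, 0, 0], 0],
    [[0, 0, 0], [0, 0, 0], 0],
    [[0, 0, 0], [0, 0, 0], 0],
    [[0, 0, 0], [0, 0, 0], 0],
    [[0, 0, -0.1], [0, 0, 0], 0],
    [[0, 0, -0.3], [0, 0, 0], 0],
    [[0, 0, -0.4], [0, 0, 0], 0],
    [[0, 0, -0.5], [0, 0, 0], 0],
    [[0, 0, -0.5], [0, 0, 0], 0],
    [[0, 0, -0.5], [0, 0, 0], 0],
    [[0, 0, -0.5], [0, 0, 0], 0],
    [[0, 0, -0.3], [0, 0, 0], 0],
    [[0, 0, 0], [0, 0, 0], 0],
    [[0, 0, 0], [0, 0, 0], 0],
  ],
)

```text
t: 21.25
tcp_pos: [0.5052, -0.0458, 0.2209]
eef_rot: [-3.142, 0.0, -3.099]
force: [-1.1, -0.0, -1.1]
opening: 0.997
gripper_force: 0.0
```

```bash
python3 - <<'E'
from h import *
im=env.camera("wrist"); s=env.state();print(s['tcp_pos'],s['force'],s['opening'])
d=cv2.resize(env.camera("side")[110:290,170:350],(384,384),interpolation=cv2.INTER_CUBIC)
cv2.imwrite("pics/w5.png",cv2.resize(np.hstack([im,d]),(800,343)))
E
```

```text
[ 0.5049 -0.0458  0.2204] [-0.3522 -0.4951  0.8596] 1.0018833637013322
```

View pics/w5.png

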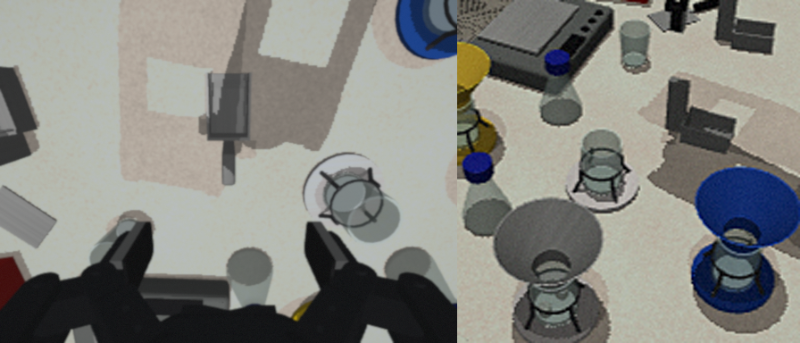

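The empty scoop stands upright on the bench at (229,110) in the wrist view and (700,120) in the side view. The gripper is open and clear of everything.

```bash
python3 -c "
from workcell import env
print(env.sign_off())"
```

```text
the job is handed in; nothing more can be done
None
```

I poured both stones through the funnel into the jar, stood the empty scoop upright on the bench at its original spot and let go of it, and handed in the job at about 21 s (no verdict was returned).

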